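Tip the cheese loaf onto its slicing place

TASK

Gently push over the taller cheese loaf, which stands on its end on the prep board, so that it lands lying on its side wholly inside the rectangular outline on the board, not towards the round one. Only push it with the fingers: do not pinch, lift or carry it. Leave the shorter cheese loaf, the pepper mill and the mug as they stand.

Things in the scene. Friction and masses are not known exactly. Their poses are not given: they have to be found in the camera images.
- loaf: taller cheese loaf, pale yellow block 52 x 52 x 150 mm, 0.4 kg, standing loose on end mid-board, over the near end line of the rectangle, sides square to it within 6 degrees. Origin: centre of its foot; z along its length to the top, x, y square to its sides. About 1 N near the top tips it, a push near the foot slides it; the top must travel about 50 mm before it falls by itself
- loaf_top (a point): centre of the taller loaf's top end face, 150 mm from its origin
- board: wooden prep board, 200 x 480 x 20 mm thick, fixed to the worktop, its top 20 mm above the worktop. Origin: centre of its underside; y along its length
- rect_outline: rectangular outline, a flat dark inlaid line (4 mm wide, nothing to bump against) on the board's top, 110 mm (its x) by 200 mm (its y) inside the line. Origin: centre of the rectangle at the height of the board's top. It lies on either half of the board's length, its centre 105 mm from the middle of the board
- round_outline: the round outline, a flat dark inlaid circle of 140 mm diameter on the other half of the board, not to be used. Origin: its centre at the board's top
- short_loaf: bystander: shorter cheese loaf, 52 x 52 x 85 mm, of the same cheese, standing on the worktop beside the board. Origin: centre of its underside
- mill: bystander: dark wooden pepper mill, 54 mm diameter, 152 mm high, standing on the worktop. Origin: centre of its underside
- mug: bystander: brown mug, 76 mm diameter, 85 mm high, with a handle, standing on the worktop. Origin: centre of its underside
Things that resemble listed ones, but are neither listed nor needed, are in the scene too. What is shaped like the loaf but blue or green is not meant.

How it is judged:
By the outcome, as a careful person would: the job done as asked, in the order asked, and still so for the second after the job is handed in, with the robot touching nothing.
It also fails if it takes over 34 s, if anything falls off the work surface, if the arm or the gripper's body presses on something with over 40 N, if the wrist force passes 120 N, or if a joint passes its speed limit or range.

ROBOT

A 6-joint arm with a two-finger parallel gripper is mounted at the origin on the work surface. World frame = base frame: x ahead of the robot, y to its left, z up, the work surface at z = 0. Lengths are in mm, angles in degrees, forces in N, time in s.
With the tool pointing down it reaches from about 350 to 850 mm from the base axis. Payload 8.1 kg.
Tool frame: the origin (TCP) lies midway between the tips of the shut fingers; the grasp point (between the pads) lies 19 mm behind it (hold_point_z is the distance from the TCP to the grasp point, in mm); z points along the fingers, y is the direction in which the jaws open and shut (so a half turn about z gives the same grasp; the last joint's range is limited). The gripper opens to 85 mm and grips with 20 to 120 N. Pads are 22 mm wide; open, the fingers measure 114 mm over their backs; the gripper's body (76 mm by 85 mm) begins 54 mm behind the grasp point. The pads swing forward as they close: fully open they stand 13 mm farther back than shut.
Start: joints at [-70.268, 7.471, 85.268, -0, 87.261, -4.893], TCP at [250.033, -545.425, 231.292] pointing down, gripper open.
Joint ranges: [-169.43, 169.43], [-51.17, 129.36], [1.28, 143.12], [-76.62, 256.62], [0, 156.53], [-152.29, 152.29]. Speed limits (degrees/s): [136.94, 136.94, 159.86, 180, 180, 180].

INTERFACE

Orientations are given as [roll, pitch, yaw] about the fixed x, y, z axes, in that order (R = Rz(yaw) Ry(pitch) Rx(roll)).
In Python, from bench import sense, snapshot, camera_params, hand_in, hold_point_z gives the robot as it stands.
- The arm moves only by the tool servo_tool, never from a script. Its argument "motion" is a list of rows, each a list of 7 numbers: the finger opening in mm, from 0 to 85.4, then the shift along the tool's x, y, z in mm, then the turn, a rotation vector about the tool's x, y, z in rad. A call has 1 to 10 rows; each row shifts and turns the pose as measured when the row begins, along the tool's axes as they then stand; what a row does not reach is not made up. A row lasts 1/10 s, in which the tool goes at most 50 mm and 8.59 degrees, less where a joint would pass 70% of its speed; a pose out of reach is approached as far as the arm can. A call with a gripper value outside its range is refused whole. The fingers move at their own pace and stop on an object; "force" is the grip in N (left out, the last holds). Time passes only in rows, so rows that do not move let the fingers close. It gives the time, the measured TCP pose, the force and the opening at its end, in the units of the state.
- sense(): the state, without advancing time (a new reading comes with each control period).
- snapshot(name): name is "scene" or "side" or "wrist"; returns the picture (400x640x3 uint8, blue, green, red); there is no depth.
- camera_params(name): a dict with "fx", "fy", "cx", "cy" (pixels), "D" ([k1, k2, p1, p2, k3] as OpenCV has them; the pictures are not rectified), "R" (3x3) and "t" (3): a world point X has camera coordinates R X + t; the wrist camera has in their place "tool_from_camera" (4x4, takes a point from camera to tool coordinates, whose origin is the TCP and whose axes are the flange's). Camera axes: x right, y down, z forward; pixel columns grow to the right and rows downward; lengths in mm; the calibration is good to about 2 mm. A picture is of the moment at which its call begins: read the wrist's pose just before it. camera_params takes no time and is no camera call.
- hand_in(): hands the job in, once; it reports no verdict.
The state is a dict: "time": time; "joint_pos": joint angles; "qd": joint speeds; "joint_efforts": joint torques, N m; "tool_pos": TCP position; "tcp_rot": TCP orientation; "ft_force": force on the tool from outside, world axes, zero at the start; "wrist_torque": the same for the moment, N m; "finger_gap": finger opening in mm.
Only numpy, scipy, OpenCV 4.12 (cv2) and the standard library are available. Lean on these libraries where they do the work, as an engineer would, in place of code of your own. Each camera call takes 0.05 s, during which the arm holds its last target. There are 200 camera calls.

## Working session

There is one attempt and no reset: what is moved stays moved. The work goes in short steps, Python scripts to look and compute and a tool call to move; the robot and the scene stay as the last step left them, time stands still between calls to the robot, and variables do not carry over. Pictures are saved under pics/ and viewed, about 8 in all and at most 12, crops included, and the job is handed in when it is done.

Besides the shell and the picture viewer there is one more tool, called after "Request:" as name(argument=value, ...), one argument or row to a line, values as JSON. servo_tool: Moves the arm, as the interface text tells. Its arguments: {"type":"object","properties":{"motion":{"type":"array"},"force":{"type":"number"}},"required":["motion"]}

```bash
mkdir -p pics
cat > h.py <<'E'
import numpy as np, cv2
from bench import sense, snapshot, camera_params, hand_in, hold_point_z
def ray(name,px):
    c=camera_params(name);K=np.array([[c['fx'],0,c['cx']],[0,c['fy'],c['cy']],[0,0,1]])
    n=cv2.undistortPoints(np.array(px,float).reshape(-1,1,2),K,np.array(c['D'])).reshape(-1,2)
    R=np.array(c['R']);t=np.array(c['t']);d=np.c_[n,np.ones(len(n))]@R
    return -R.T@t,d
def at_z(name,px,z):
    o,d=ray(name,px);return o+d*((np.atleast_1d(z)-o[2])/d[:,2])[:,None]
def proj(name,X):
    c=camera_params(name);K=np.array([[c['fx'],0,c['cx']],[0,c['fy'],c['cy']],[0,0,1]])
    return cv2.projectPoints(np.array(X,float).reshape(-1,1,3),cv2.Rodrigues(np.array(c['R']))[0],np.array(c['t'],float),K,np.array(c['D']))[0].reshape(-1,2)
E
python3 - <<'E'
from h import *
for n in("scene","side"): cv2.imwrite(f"pics/{n}0.png",snapshot(n)); c=camera_params(n);print(n,-np.array(c['R']).T@c['t'])
print(sense())
E
```

```text
scene [ 934.86024234 -310.16354117  903.68333782]
side [ 431.759414   -545.28937766  575.34236735]
{'time': 0.1, 'joint_pos': array([-7.02662159e+01,  7.50978408e+00,  8.53242327e+01, -8.08672815e-04,
        8.72619578e+01, -4.89583017e+00]), 'qd': array([ 0.09379211, -0.04905973, -0.08737198,  0.03160042,  0.01816468,
       -0.02488559]), 'joint_efforts': array([ 2.03507043e-03, -5.70952249e+01, -5.01939833e+01, -8.35747983e-05,
        8.12777871e-03, -5.26737779e-05]), 'tool_pos': array([ 249.86888131, -544.94135035,  230.3482954 ]), 'tcp_rot': array([-1.79904307e+02, -7.38615521e-03,  2.46296475e+01]), 'ft_force': array([ 0.24217644,  0.57076671, -0.67017695]), 'wrist_torque': array([-0.0373153 , -0.00933728,  0.04032961]), 'finger_gap': 85.13133390342811}
```

View pics/scene0.png

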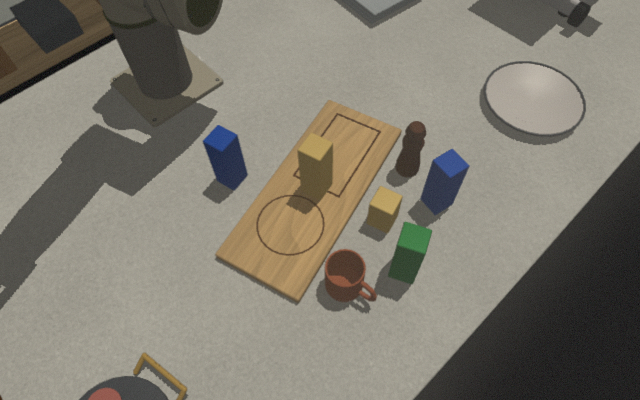

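View pics/side0.png

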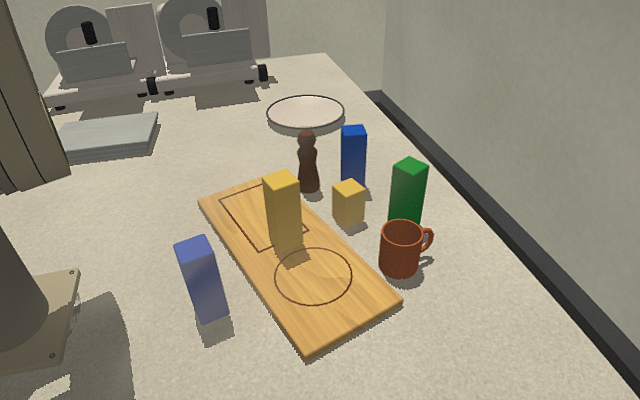

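The rectangle is on the far half of the board, at about scene (340,155). The tall loaf's top is at (316,147) in the scene view and (281,182) in the side view. I'll enlarge both views to measure.

Run:
```python
from h import *
a=cv2.imread("pics/scene0.png")[90:240,260:440];cv2.imwrite("pics/s1.png",cv2.resize(a,(720,600),interpolation=cv2.INTER_CUBIC))
a=cv2.imread("pics/side0.png")[150:300,190:370];cv2.imwrite("pics/d1.png",cv2.resize(a,(720,600),interpolation=cv2.INTER_CUBIC))
```

```text
(no output)
```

View pics/s1.png

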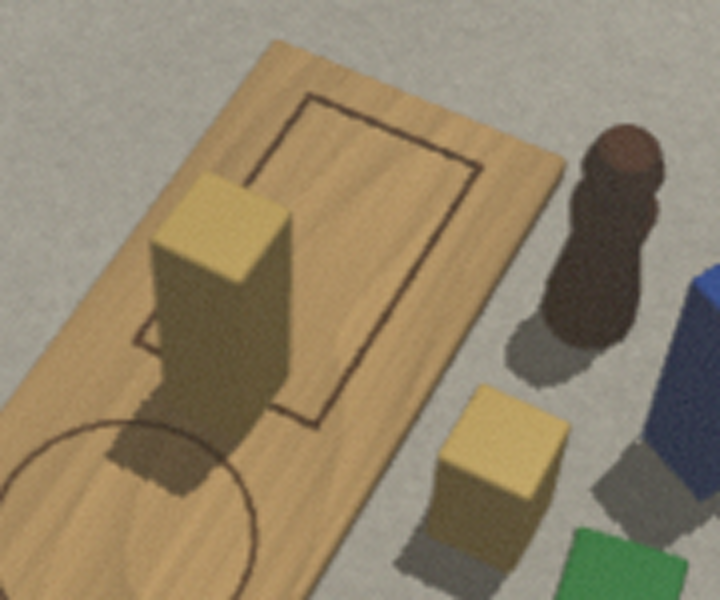

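View pics/d1.png

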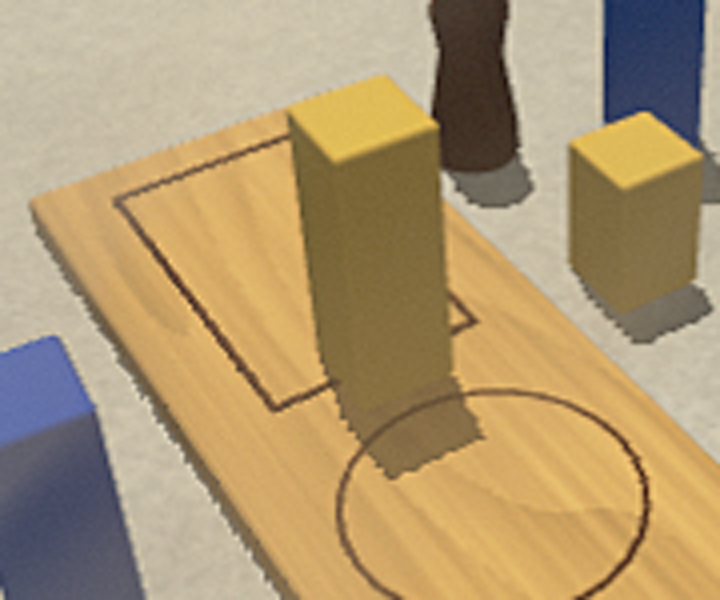

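Scene crop: rectangle corners (310,95), (482,166), (316,426), (136,342); loaf top corners (210,171), (292,212), (241,283), (151,241). Side crop: rectangle corners (117,203), (277,409), (474,322); loaf top corners (290,113), (387,75), (438,126), (334,165).

Run:
```python
from h import *
S=lambda p:np.array(p)/4+[260,90]
D=lambda p:np.array(p)/4+[190,150]
np.set_printoptions(precision=1,suppress=True)
def ang(a,b): return np.degrees(np.arctan2(*(b-a)[[1,0]]))
r=at_z("scene",S([(310,95),(482,166),(316,426),(136,342)]),20);print("rect S",r[:,:2],r.mean(0),ang(r[2],r[1]),ang(r[3],r[0]),[np.linalg.norm(r[i]-r[i-1]) for i in range(4)])
r2=at_z("side",D([(117,203),(277,409),(474,322)]),20);print("rect D",r2[:,:2],(r2[0]+r2[2])/2,ang(r2[1],r2[0]))
for n,p in(("scene",S([(210,171),(292,212),(241,283),(151,241)])),("side",D([(290,113),(387,75),(438,126),(334,165)]))):
    t=at_z(n,p,170);print(n,"top",t[:,:2],t.mean(0),[ang(t[i-1],t[i]) for i in range(4)],[np.linalg.norm(t[i]-t[i-1]) for i in range(4)])
print("mill",at_z("scene",S([(628,148)]),152)); print("short",at_z("scene",S([(484,386),(569,428),(529,499),(437,455)]),85).mean(0))
t=at_z("scene",[(223,127),(229,140)],150);print("bluetop",t)
t=at_z("scene",[(452,160)],150);print("blue2",t)
print("mug",at_z("scene",[(347,262)],85))
```

```text
rect S [[399.8 232.5]
 [509.2 267.2]
 [568.9  71.6]
 [460.6  37.5]] [484.6 152.2  20. ] 106.97359993759396 107.32434257302705 [np.float64(204.2070367368765), np.float64(114.72308360615075), np.float64(204.46454470343846), np.float64(113.4704315511125)]
rect D [[402.5 227.3]
 [463.3  36.1]
 [570.5  69.5]] [486.5 148.4  20. ] 107.64274643645776
scene top [[491.3  71.3]
 [537.2  82.7]
 [550.6  36.3]
 [502.9  22.1]] [520.5  53.1 170. ] [np.float64(103.23417184335375), np.float64(13.963590991998979), np.float64(-73.91417572368992), np.float64(-163.4346707578227)] [np.float64(50.4928202334567), np.float64(47.27739828683097), np.float64(48.26311908801846), np.float64(49.75874002335844)]
side top [[490.3  62.3]
 [537.9  79.3]
 [550.5  32.5]
 [501.7  17.7]] [520.1  47.9 170. ] [np.float64(104.28994931120229), np.float64(19.74392719339487), np.float64(-74.96791605913006), np.float64(-163.10257221114676)] [np.float64(46.03464264443534), np.float64(50.562913948473266), np.float64(48.52366565583051), np.float64(51.01532253557724)]
mill [[615.9 242.4 152. ]]
short [667.2 105.   85. ]
bluetop [[341.3 -39.4 150. ]
 [376.5 -51.  150. ]]
blue2 [[715.1 230.4 150. ]]
mug [[706.9 -44.7  85. ]]
```

Request:
servo_tool(
  motion=[
    [10,0,0,0,0,0,-0.145],
    [10,0,0,0,0,0,-0.145],
    [10,0,0,0,0,0,-0.145],
    [10,0,0,0,0,0,-0.145],
    [10,0,0,0,0,0,-0.145],
    [10,0,0,0,0,0,-0.145],
    [10,0,0,0,0,0,-0.145],
    [10,0,0,0,0,0,-0.145],
    [10,0,0,0,0,0,-0.145],
    [10,0,0,0,0,0,-0.145],
  ],
  force=20,
)

```text
time: 1.1
tool_pos: [248.7, -541.6, 223.7]
tcp_rot: [180.0, -0.8, 110.4]
ft_force: [-0.2, 0.4, -0.2]
finger_gap: 9.8
```

Request:
servo_tool(
  motion=[
    [10,20,23,-1,0,0,0],
    [10,26,31,-1,0,0,0],
    [10,26,31,-1,0,0,0],
    [10,26,31,-1,0,0,0],
    [10,26,31,-1,0,0,0],
    [10,26,31,-1,0,0,0],
    [10,26,31,-1,0,0,0],
    [10,26,31,-1,0,0,0],
    [10,26,31,-1,0,0,0],
    [10,26,31,-1,0,0,0],
  ],
)

```text
time: 2.1
tool_pos: [443.1, -186.7, 232.3]
tcp_rot: [-179.8, -1.2, 110.3]
ft_force: [0.5, -0.3, 0.3]
finger_gap: 9.9
```

Request:
servo_tool(
  motion=[
    [10,22,27,0,0,0,0.013],
    [10,22,27,0,0,0,0.013],
    [10,22,27,0,0,0,0.013],
    [10,22,27,0,0,0,0.013],
    [10,14,17,0,0,0,0.013],
    [10,6,8,0,0,0,0],
    [10,0,0,0,0,0,0],
    [10,0,0,0,0,0,0],
  ],
)

```text
time: 2.9
tool_pos: [536.5, -30.2, 231.2]
tcp_rot: [-179.5, -1.3, 106.8]
ft_force: [0.8, 0.0, -0.4]
finger_gap: 10.2
```

Request:
servo_tool(
  motion=[
    [10,0,2,12,0,0,0],
    [10,0,2,15,0,0,0],
    [10,0,2,15,0,0,0],
    [10,0,2,15,0,0,0],
    [10,0,0,14,0,0,0],
    [10,0,0,10,0,0,0],
    [10,0,0,4,0,0,0],
    [10,0,0,0,0,0,0],
  ],
)

```text
time: 3.7
tool_pos: [539.4, -30.3, 135.2]
tcp_rot: [-179.2, -1.4, 106.5]
ft_force: [0.5, -0.0, -0.3]
finger_gap: 9.9
```

Run:
```python
from h import *
s=sense();print(s['tool_pos'],s['tcp_rot'])
a=snapshot("scene")[60:260,230:430];b=snapshot("side")[120:320,170:370]
cv2.imwrite("pics/c2.png",cv2.resize(np.hstack([a,b]),(800,400),interpolation=cv2.INTER_CUBIC))
```

```text
[539.43556889 -30.32958105 135.19609734] [-179.22457875   -1.42372881  106.48771233]
```

View pics/c2.png

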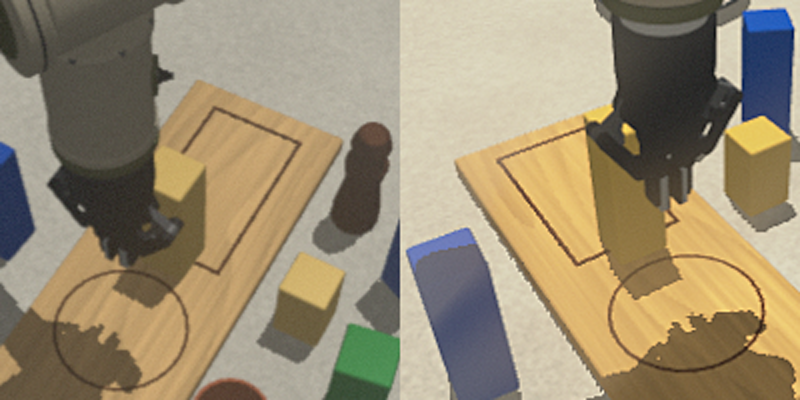

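Request:
servo_tool(
  motion=[
    [10,6,3,-4,0,0,0],
    [10,8,3,-4,0,0,0],
    [10,8,2,-3,0,0,0],
    [10,6,0,-2,0,0,0],
    [10,5,0,-1,0,0,0],
    [10,4,0,-1,0,0,0],
    [10,4,0,0,0,0,0],
    [10,4,0,0,0,0,0],
  ],
)

```text
time: 4.6
tool_pos: [537.3, 19.1, 157.8]
tcp_rot: [-179.7, -1.2, 106.6]
ft_force: [0.2, -0.2, 0.3]
finger_gap: 9.8
```

Request:
servo_tool(
  motion=[
    [10,-6,0,0,0,0,0],
    [10,-4,-2,3,0,0,0],
    [10,0,-2,4,0,0,0],
    [10,0,-2,3,0,0,0],
    [10,0,0,0,0,0,0],
    [10,0,0,0,0,0,0],
  ],
)

```text
time: 5.2
tool_pos: [533.0, 6.5, 145.4]
tcp_rot: [-179.6, -1.3, 106.5]
ft_force: [0.1, -0.5, 1.3]
finger_gap: 10.1
```

Request:
servo_tool(
  motion=[
    [10,3,0,0,0,0,0],
    [10,4,0,0,0,0,0],
    [10,4,0,0,0,0,0],
    [10,4,0,0,0,0,0],
    [10,4,0,0,0,0,0],
    [10,4,0,0,0,0,0],
  ],
)

```text
time: 5.8
tool_pos: [526.7, 30.1, 146.8]
tcp_rot: [-179.6, -1.2, 106.5]
ft_force: [-0.3, -1.2, 1.1]
finger_gap: 9.9
```

Run:
```python
from h import *
s=sense();print(s['tool_pos'],s['ft_force'])
a=snapshot("scene")[60:260,230:430];b=snapshot("side")[120:320,170:370]
cv2.imwrite("pics/c3.png",cv2.resize(np.hstack([a,b]),(800,400),interpolation=cv2.INTER_CUBIC))
```

```text
[526.73960232  30.09154138 146.83439046] [-0.28091995 -1.17988831  1.11501598]
```

View pics/c3.png

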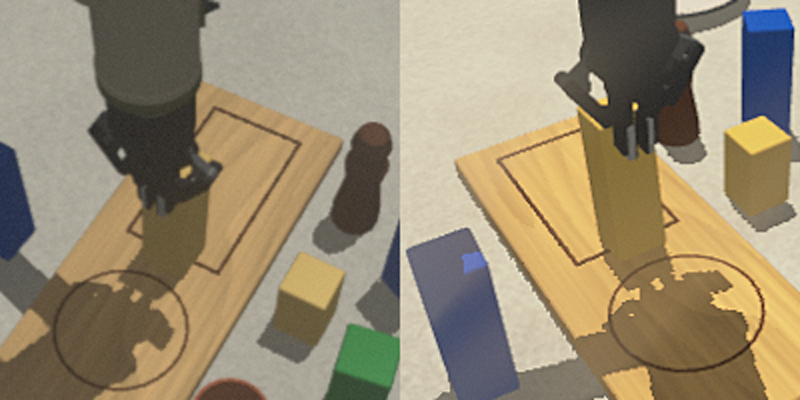

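Contact is made. The loaf is starting to tip away and its foot hasn't moved. I'll keep pushing slowly.

Request:
servo_tool(
  motion=[
    [10,4,0,0,0,0,0],
    [10,4,0,0,0,0,0],
    [10,4,0,0,0,0,0],
    [10,4,0,0,0,0,0],
    [10,4,0,0,0,0,0],
    [10,4,0,0,0,0,0],
  ],
)

```text
time: 6.5
tool_pos: [519.2, 55.0, 147.2]
tcp_rot: [-179.6, -1.3, 106.5]
ft_force: [-0.8, -0.4, 0.4]
finger_gap: 10.0
```

Request:
servo_tool(
  motion=[
    [10,4,0,0,0,0,0],
    [10,4,0,0,0,0,0],
    [10,4,0,0,0,0,0],
    [10,4,0,0,0,0,0],
    [10,0,0,0,0,0,0],
    [10,0,0,0,0,0,0],
    [10,0,0,0,0,0,0],
  ],
)

```text
time: 7.2
tool_pos: [513.7, 72.6, 147.2]
tcp_rot: [-179.6, -1.3, 106.6]
ft_force: [-0.1, 0.9, 0.3]
finger_gap: 10.0
```

Run:
```python
from h import *
s=sense();print(s['tool_pos'],s['ft_force'])
a=snapshot("scene")[60:260,230:430];b=snapshot("side")[120:320,170:370]
cv2.imwrite("pics/c4.png",cv2.resize(np.hstack([a,b]),(800,400),interpolation=cv2.INTER_CUBIC))
```

```text
[513.69741022  72.60492079 147.24593694] [-0.05905273  0.92340649  0.28352839]
```

View pics/c4.png

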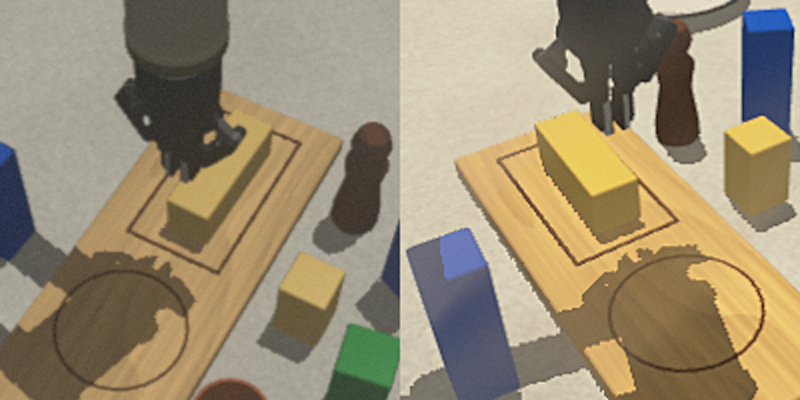

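The loaf has fallen and lies in the rectangle. I'll raise and withdraw the gripper, then check the margins.

Request:
servo_tool(
  motion=[
    [10,-5,0,-15,0,0,0],
    [10,-20,0,-20,0,0,0],
    [10,-30,0,-20,0,0,0],
    [10,-30,0,-15,0,0,0],
    [10,-30,0,-10,0,0,0],
    [10,-30,0,0,0,0,0],
    [10,-15,0,0,0,0,0],
    [10,0,0,0,0,0,0],
    [10,0,0,0,0,0,0],
  ],
)

```text
time: 8.2
tool_pos: [563.1, -90.8, 235.5]
tcp_rot: [-179.8, -1.1, 106.5]
ft_force: [-0.6, 0.6, 0.5]
finger_gap: 10.2
```

Run:
```python
from h import *
s=sense();print(s['tool_pos'],s['ft_force'])
a=snapshot("scene")[80:240,260:460];cv2.imwrite("pics/c5.png",cv2.resize(a,(750,600),interpolation=cv2.INTER_CUBIC))
b=snapshot("side")[150:310,190:390];cv2.imwrite("pics/c6.png",cv2.resize(b,(750,600),interpolation=cv2.INTER_CUBIC))
```

```text
[563.09045723 -90.83603512 235.50584085] [-0.6456143   0.64935464  0.46780276]
```

View pics/c5.png

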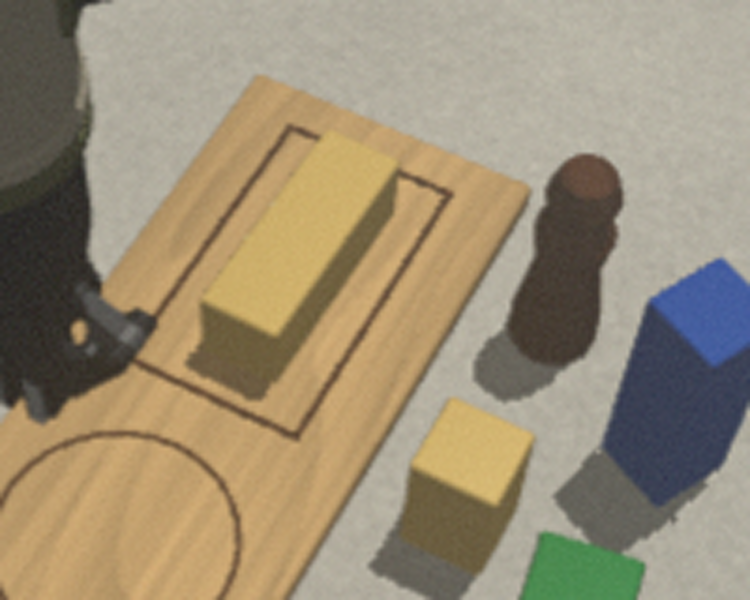

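View pics/c6.png

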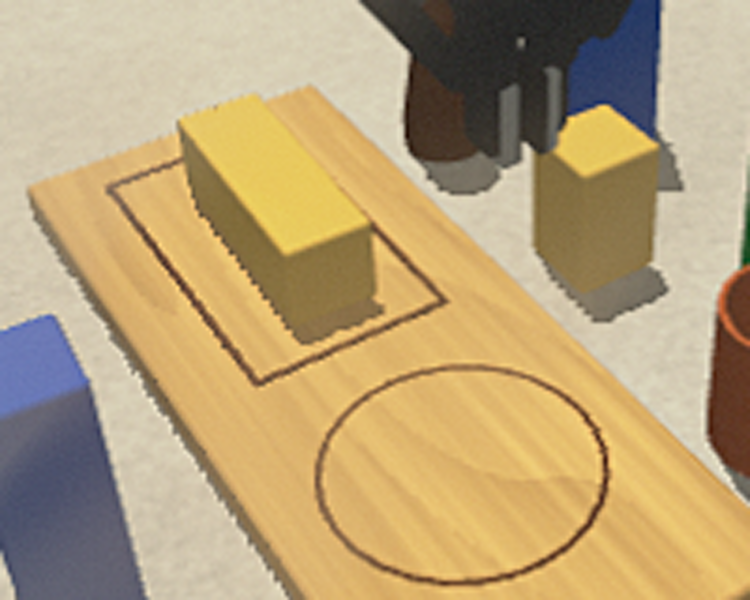

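Scene crop: the loaf's top face has corners (328,128), (400,168), (277,335), (203,302). Side crop: (180,122), (262,95), (372,228), (288,252). It lies on its side, and the bystanders in view are still standing.

Run:
```python
from h import *
np.set_printoptions(precision=1,suppress=True)
for n,o,r,p in(("scene",[260,80],[(290,126),(452,193),(296,437),(135,360)],[(328,128),(400,168),(277,335),(203,302)]),("side",[190,150],[(108,187),(258,383),(445,299)],[(180,122),(262,95),(372,228),(288,252)])):
    r=at_z(n,np.array(r)/3.75+o,20)[:,:2];t=at_z(n,np.array(p)/3.75+o,72)[:,:2]
    c=(r[0]+r[2])/2; u=(r[0]-r[3]) if n=="scene" else r[0]-r[1]; u/=np.linalg.norm(u); v=np.array([u[1],-u[0]])
    print(n,np.c_[(t-c)@v,(t-c)@u])
```

```text
scene [[-13.6  72.3]
 [ 38.4  64. ]
 [ 27.9 -77. ]
 [-19.8 -76.1]]
side [[-17.2  66. ]
 [ 34.7  63.7]
 [ 25.7 -83.1]
 [-20.  -75.5]]
```

```bash
python3 -c "
from bench import *
print(sense()['time'],hand_in())"
```

```text
the job is handed in; nothing more can be done
8.3 None
```

I tipped the taller loaf over with the nearly shut fingers, pushing slowly near its top. It fell away from the round outline and now lies on its side, wholly inside the rectangle. I then pulled the gripper clear and handed in at 8.3 s of the 34 s allowed.

- **Position:** Both cameras agree to within about 8 mm. The loaf reaches at most about 38 mm from the rectangle's centre across it (limit 55 mm). Along it, the loaf reaches about 83 mm at the near end and 72 mm at the far end (limit 100 mm).
- **Forces:** The wrist readings I took were all under about 2 N, so well below the limits.
- **Bystanders:** The shorter loaf, the mill and the visible part of the mug looked untouched in the last pictures. I checked these by eye and did not measure them.
- **Deviation:** On the first approach the fingers ended slightly high and about 7 mm to one side. I backed off and corrected this before pushing. No check failed.

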